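# Check a cell at the third stop of the dial

### The job

Take the orange cell out of the rack and stand it, cap up, fully down in the loading cup of the cell checker: the empty cup at the white mark, nearest the robot. Let go of it, then grip the black wing knob and turn it clockwise, counting the clicks, to the third stop and no further, which puts the cell under the spring probe. Finish while still gripping the knob, holding the dial steady at that stop for the reading, with all the other cells left standing in their places.

Things in the scene. Friction and masses are not known exactly. Their poses are not given: they have to be found in the camera images.
- checker: Cell checker, fixed: dark round base plate 178 mm across, 10 mm high, with an aluminium dial (148 mm across, top at 22 mm) and five white cups. Origin: on the dial's axis, on the bench; z up. Its -x side (facing the robot within 20 degrees) has a white mark: the loading position. The probe stands 60 mm from the axis, 108 degrees counter-clockwise from +x; its red cap is 140 mm up.
- loading_cup (a point): Centre of the inner floor of the cup at the white mark; it turns with the dial. 60 mm from the axis, 25 mm above the bench. The cup is a white tube, bore 20.6 mm, 27 mm deep, rim 52 mm above the bench, flared by 2.5 mm at the mouth. Five cups stand 72 degrees apart on the 60 mm circle; two at the back hold checked cells, the others are empty.
- dial (a joint): Turn of the dial with cups and knob, rad, growing clockwise seen from above, about 0 at the start (in a stop). A spring roller clicks into the hollows of the rim: a stop every 24 degrees, first 0.419, second 0.838, third 1.257. It pulls into the nearest stop with up to 0.25 N m, halfway it tips over to the next. The third stop brings the loading cup exactly under the probe.
- probe (a joint): Spring probe over the checking position, 72 degrees clockwise from the loading position: how far its round brass tip is lifted, m. 0 when nothing is under it (tip 88 mm above the bench); about 0.002 when it rides on the cap of a seated cell. The spring presses with about 1.5 N.
- rack: Black plastic rack block, 180 x 44 x 30 mm, fixed, right of the blue pack tray, long side (its x) pointing away from the robot. Three holes in a row along x at -62, 0 and +62 mm, 20 mm wide, 20 mm deep. Origin: centre of the underside, 5 mm below z = 0 (the bench top is 5 mm lower there).
- orange_cell: The cell to check: orange sleeve, 18 mm across, 65 mm long, about 50 g, steel cap upward, standing in one of the three holes of the rack with its upper 45 mm free. Origin: centre of its underside; z along the cell towards the cap.
- blue_cell: Blue cell in the rack, same size and origin. Leave it.
- grey_cell: Grey cell in the rack, same size and origin. Leave it.
- checked_cell_1: Blue cell already checked, standing in a cup at the back of the dial, same size and origin; it rides round with the dial.
- checked_cell_2: The second checked blue cell in a cup at the back of the dial, as before.
- knob_grip (a point): Point on the dial's axis at which to grip the black wing knob, 112 mm above the bench; axes turn with the dial, z up. The knob is one piece with the dial: a bar 16 mm thick (along x), 50 mm long (along y), from 96 to 124 mm above the bench, square at the start to the direction of the loading cup. Grip it across the 16 mm; cell tops are at 90 mm, so the fingertips clear them.

How it is judged (in metres and radians):
On the way, in this order (a step that is already met when the one before it is completed fails the run):
1. the orange cell stands cap up, fully down in the loading cup and let go, the dial still in its first position (horizontal distance between orange_cell and loading_cup below 0.004 m and z of orange_cell in the frame of loading_cup between -0.003 and 0.003 m and angle between orange_cell's own z axis and vertical below 0.12 rad and contact force between the fingers and orange_cell below 0.1 N and value of joint dial between -0.2 and 0.2 rad), for 0.2 s.
2. the knob, gripped, turns the dial past the first click (contact force between the fingers and knob above 1 N and value of joint dial between 0.25 and 1 rad), for 0.05 s.
At the end, for the whole second after the job is handed in: Knob still gripped (over 2 N) and still, dial at the third stop within 4 degrees; orange cell upright, fully down (3 mm) and centred (4 mm) in its cup, not touched by the fingers, the probe riding on its cap; the other four cells standing in their places (value of joint dial between 1.187 and 1.327 rad and velocity of joint dial between -0.05 and 0.05 rad/s and contact force between the fingers and knob above 2 N and horizontal distance between orange_cell and loading_cup below 0.004 m and z of orange_cell in the frame of loading_cup between -0.003 and 0.003 m and angle between orange_cell's own z axis and vertical below 0.12 rad and contact force between the fingers and orange_cell below 0.1 N and value of joint probe above 0.0008 m and angle between each of checked_cell_1, checked_cell_2, blue_cell, grey_cell's own z axis and vertical below 0.15 rad); the arm keeps its last pose, push and grip.
It fails at once if the dial is turned past the third stop, or the wrong way (value of joint dial above 1.507 rad or value of joint dial below -0.25 rad).
It fails at once if another cell is pulled out or tipped over (distance of any of blue_cell, grey_cell from where it was at the start of the episode above 0.015 m or angle between any of checked_cell_1, checked_cell_2's own z axis and vertical above 0.4 rad or height (world z) of any of checked_cell_1, checked_cell_2 above 0.045 m).
It also fails if it takes over 54 s, if anything falls off the work surface, if the arm or the gripper's body presses on something with over 40 N, if the wrist force passes 120 N, or if a joint passes its speed limit or range.

### The arm

A 6-joint arm with a two-finger parallel gripper is mounted at the origin on a cart in front of the work surface, level with it; the furniture and walls round the work are solid. World frame = base frame: x ahead of the robot, y to its left, z up, the work surface at z = 0. Lengths are in mm, angles in degrees, forces in N, time in s.
With the tool pointing down it reaches from about 300 to 850 mm from the base axis. Payload 4.2 kg.
Tool frame: the origin (TCP) lies between the finger pads; the fingertips stand 14 mm ahead of it and the grasp point (between the pads) lies 5 mm behind it (env.finger_overhang is the distance from the TCP to the fingertips, in mm); z points along the fingers, y is the line along which they close (so a half turn about z gives the same grasp; the last joint's range is limited). The gripper opens to 91 mm and grips with 3 to 60 N. Pads are 32 mm wide; open, the fingers measure 118 mm over their backs; the gripper's body (76 mm by 178 mm) begins 60 mm behind the grasp point.
Start: joints at [68.698, 18.312, 89.639, -0, 72.044, -1.146], TCP at [198.141, 539.798, 227.976] pointing down, gripper open.
Joint ranges: [-177.97, 177.97], [-48.28, 115.42], [12.27, 149.76], [-77.06, 257.06], [2.81, 150.46], [-146.56, 146.56]. Speed limits (degrees/s): [147.25, 147.25, 180, 180, 180, 180].

### API

Orientations are given as [roll, pitch, yaw] about the fixed x, y, z axes, in that order (R = Rz(yaw) Ry(pitch) Rx(roll)).
In Python, from workcell import status, cams, env, finder gives the robot as it stands.
- The arm moves only by the tool apply_moves, never from a script. Its argument "increments" is a list of rows, each a list of 7 numbers: the opening, from -1 (shut) to 1 (fully open), then the shift along the world's x, y, z in m, then the turn, a rotation vector about the world's x, y, z in degrees. In form: [[gripper, x, y, z, ax, ay, az], ...]. A call has 1 to 5 rows; each row shifts and turns the commanded pose from where the row before left it; what a row does not reach is not made up. A row lasts 1/12 s, in which the tool goes at most 41.7 mm and 7.16 degrees, less where a joint would pass 70% of its speed; a pose out of reach is approached as far as the arm can. A call with a gripper value outside its range is refused whole. The fingers move at their own pace and stop on an object; "newtons" is the grip in N (left out, the last holds). Time passes only in rows, so rows that do not move let the fingers close. It gives the time, the measured TCP pose, the force, the opening and the grip force at its end, in the units of the state.
- status.state(): the state, without advancing time (a new reading comes with each control period).
- cams.grab_frame(name): name is "side" or "top" or "wrist"; returns a dict with "color" (400x640x3 uint8, red, green, blue), "intrinsics" (3x3 intrinsics, pixels), "k1" (the pictures are not rectified: a ray, as slopes to the right and down, at radius r is drawn at 1 + k1 r^2 times it, then the intrinsics apply), "R" (3x3) and "t" (3): a world point X has camera coordinates R X + t. Camera axes: x right, y down, z forward; pixel columns grow to the right and rows downward; lengths in mm; the calibration is good to about 2 mm. A picture is of the moment at which its call begins. There is no depth.
- env.job_done(): hands the job in; it is judged then, once.
Trained networks look in the newest picture that a camera, given by its name, has taken for a name from the list of things; names that differ only in an ending like _2 or _b are one class to them, and where a whole thing is asked for, a point or a joint stands for the part that bears it (a point fixed in the world has none). Each returns a list of dicts, best first, with "score" (0 to 1); they miss things now and then, are a little off and sometimes report something else, mostly with a low value. They report only what shows in the picture. A call takes as long as a camera call.
- finder.boxes_of(query, camera): "rect" ([left, top, width, height] in pixels, round what is visible of it).
- finder.trace(query, camera): "pixels" (400x640 bool, what is visible of it) and "rect" ([left, top, width, height] in pixels, round what is visible of it).
The state is a dict: "time_s": time; "qpos": joint angles; "qvel": joint speeds; "effort": joint torques, N m; "ee_pos": TCP position; "ee_rot": TCP orientation; "force": force on the tool from outside, world axes, zero at the start; "torque": the same for the moment, N m; "gripper_width": finger opening in mm; "gripper_force": force on a finger pad.
Only numpy, scipy, OpenCV 4.12 (cv2) and the standard library are available. Lean on these libraries where they do the work, as an engineer would, in place of code of your own. Each camera call takes 0.05 s, during which the arm holds its last target. There are 200 camera calls.

## Working session

There is one attempt and no reset: what is moved stays moved. The work goes in short steps, Python scripts to look and compute and a tool call to move; the robot and the scene stay as the last step left them, time stands still between calls to the robot, and variables do not carry over. Pictures are saved under pics/ and viewed, at most 10 in all, crops included, and the job is handed in when it is done.

Besides the shell and the picture viewer there is one more tool, called after "Call:" as name(argument=value, ...) on one line, values as JSON. apply_moves: Moves the arm, as the interface text tells. Its arguments: {"type":"object","properties":{"increments":{"type":"array","items":{"type":"array","items":{"type":"number"}}},"newtons":{"type":"number"}},"required":["increments"]}

```bash
mkdir -p pics; cat > h.py <<'E'
import numpy as np, cv2
from workcell import status, cams, env, finder
def proj(f,X):
    p=np.array(X,float)@np.array(f["R"]).T+f["t"]; s=p[:,:2]/p[:,2:]
    s=s*(1+f["k1"]*(s**2).sum(1,keepdims=True)); K=np.array(f["intrinsics"])
    return s*[K[0,0],K[1,1]]+[K[0,2],K[1,2]]
def ray(f,uv):
    K=np.array(f["intrinsics"]); d=(np.array(uv,float)-[K[0,2],K[1,2]])/[K[0,0],K[1,1]]
    s=d.copy()
    for _ in range(20): s=d/(1+f["k1"]*(s@s))
    R=np.array(f["R"]); return -R.T@f["t"], R.T@np.r_[s,1]
def atz(f,uv,z):
    o,d=ray(f,uv); return o+d*(z-o[2])/d[2]
E
python3 - <<'E'
from h import *
ims=[]
for n in ("top","side"):
    f=cams.grab_frame(n); cv2.imwrite(f"pics/{n}0.png",f["color"][...,::-1])
    print(n,"cam at",-np.array(f["R"]).T@f["t"], np.array(f["R"])[2], f["intrinsics"][0][0])
    for q in ("checker","loading_cup","dial","probe","rack","orange_cell","blue_cell","grey_cell","checked_cell_1","knob_grip"):
        print(q,[(round(b["score"],2),np.round(b["rect"],1).tolist()) for b in finder.boxes_of(q,n)[:3]])
print(status.state()["time_s"])
E
```

```text
top cam at [ 309.64169842  -76.29570981 1252.36198845] [ 0.17091514  0.01967171 -0.98508936] 445.8996466881823
checker [(0.95, [195.6, 152.3, 79.8, 77.0])]
loading_cup [(0.61, [215.6, 167.1, 50.0, 52.9])]
dial [(0.98, [217.3, 169.7, 49.6, 49.7])]
probe []
rack [(0.94, [422.2, 188.6, 20.1, 67.1])]
orange_cell [(0.63, [214.7, 168.4, 51.0, 51.9]), (0.45, [431.8, 195.0, 7.7, 8.6])]
blue_cell []
grey_cell [(0.54, [429.3, 216.0, 12.6, 11.4])]
checked_cell_1 [(0.75, [429.4, 217.1, 10.4, 7.8]), (0.58, [242.5, 174.2, 11.4, 6.3]), (0.39, [220.4, 169.0, 9.3, 10.9])]
knob_grip [(0.6, [214.0, 170.8, 55.7, 49.9])]
side cam at [  24.13311544 -795.05446745  527.88563055] [ 0.50727619  0.73449214 -0.45076842] 378.6178127657265
checker [(0.71, [246.8, 156.6, 63.7, 53.1])]
loading_cup [(0.61, [254.6, 159.7, 47.3, 41.9])]
dial [(0.58, [254.5, 159.1, 41.4, 43.8]), (0.33, [352.6, 282.4, 4.9, 24.0]), (0.25, [335.9, 270.3, 82.3, 54.3])]
probe []
rack [(0.78, [337.3, 270.6, 82.9, 52.6])]
orange_cell [(0.75, [399.2, 260.9, 7.7, 18.8]), (0.26, [247.9, 155.2, 63.0, 53.6])]
blue_cell [(0.78, [352.2, 280.9, 8.7, 23.9])]
grey_cell [(0.67, [372.9, 270.4, 12.3, 22.9])]
checked_cell_1 [(0.54, [279.2, 167.5, 5.4, 8.9]), (0.52, [290.6, 171.0, 9.1, 14.3])]
knob_grip [(0.89, [252.0, 160.3, 48.7, 41.1])]
1.1
```

View pics/top0.png

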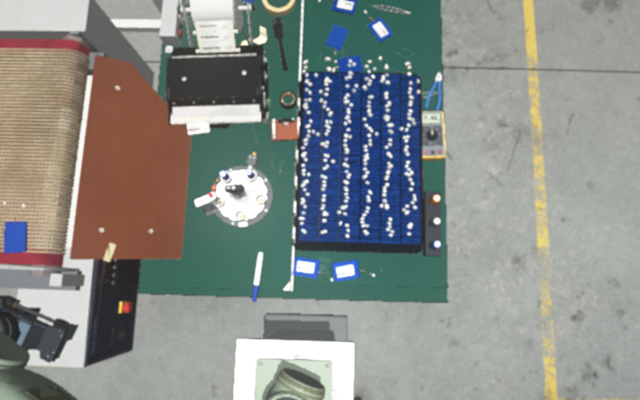

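View pics/side0.png

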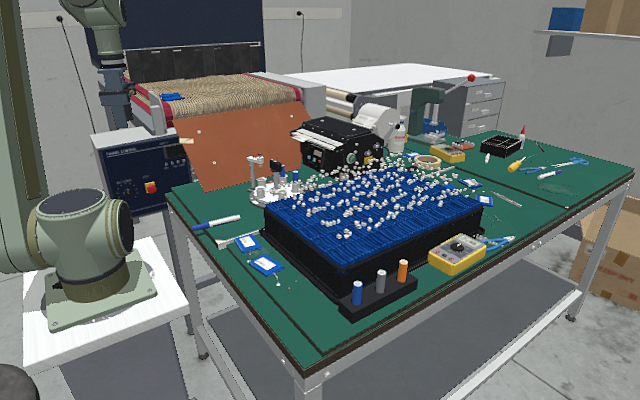

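```bash
python3 - <<'E'
from h import *
T=cams.grab_frame("top"); S=cams.grab_frame("side")
for q,z in (("orange_cell",70),("blue_cell",70),("grey_cell",70)):
    for n,f in (("top",T),("side",S)):
        for b in finder.boxes_of(q,n)[:2]:
            r=b["rect"]; 
            if 330<r[0]<445 and r[2]<20:
                uv=(r[0]+r[2]/2, r[1]+(r[3]/2 if n=="top" else 2))
                print(q,n,round(b["score"],2),np.round(atz(f,uv,z),1))
for uv in ((241,195),): print("dial",atz(T,uv,22))
m=cv2.resize(T["color"][140:260,180:460],None,fx=2.8,fy=2.8,interpolation=cv2.INTER_CUBIC)
s=cv2.resize(S["color"][140:220,230:330],None,fx=2.8,fy=2.8,interpolation=cv2.INTER_CUBIC)
cv2.imwrite("pics/c1.png",np.vstack([m,np.pad(s,((0,0),(0,m.shape[1]-s.shape[1]),(0,0)))])[...,::-1])
for n,X in (("red",(0,0,140)),):pass
E
```

```text
orange_cell top 0.6 [ 530.9 -370.6   70. ]
orange_cell side 0.64 [ 529.4 -383.8   70. ]
blue_cell top 0.65 [ 411.6 -373.1   70. ]
blue_cell side 0.6 [ 415.9 -371.4   70. ]
grey_cell side 0.47 [ 475.8 -369.7   70. ]
dial [542.65590172 164.01159269  22.        ]
```

View pics/c1.png

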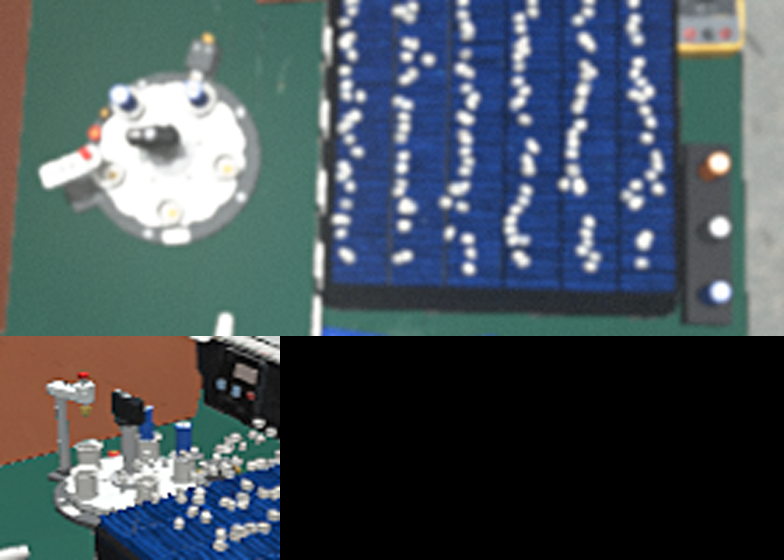

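Call:
apply_moves(increments=[[1, 0.022, -0.032, 0.007, 0, 0, 0], [1, 0.022, -0.032, 0.007, 0, 0, 0], [1, 0.022, -0.032, 0.007, 0, 0, 0], [1, 0.022, -0.032, 0.007, 0, 0, 0], [1, 0.022, -0.032, 0.007, 0, 0, 0]])

```text
time_s: 1.92
ee_pos: [308.7, 378.3, 263.4]
ee_rot: [180.0, 0.0, 159.9]
force: [0.8, -0.4, -0.8]
gripper_width: 90.9
gripper_force: 0.0
```

Call:
apply_moves(increments=[[1, 0.022, -0.032, 0.007, 0, 0, 0], [1, 0.022, -0.032, 0.007, 0, 0, 0], [1, 0.022, -0.032, 0.007, 0, 0, 0], [1, 0.022, -0.032, 0.007, 0, 0, 0], [1, 0.022, -0.032, 0.007, 0, 0, 0]])

```text
time_s: 2.33
ee_pos: [418.8, 218.1, 298.6]
ee_rot: [180.0, 0.0, 159.9]
force: [0.7, 0.2, 0.3]
gripper_width: 91.5
gripper_force: 0.0
```

Call:
apply_moves(increments=[[1, 0.02, -0.025, 0.0, 0, 0, 0], [1, 0.02, -0.025, 0, 0, 0, 0], [1, 0, 0, 0, 0, 0, 0]])

```text
time_s: 2.58
ee_pos: [461.1, 165.9, 298.0]
ee_rot: [-179.9, 0.2, 159.5]
force: [0.6, -0.0, 0.6]
gripper_width: 91.8
gripper_force: 0.0
```

```bash
python3 - <<'E'
from h import *
f=cams.grab_frame("wrist"); cv2.imwrite("pics/w1.png",f["color"][...,::-1]); np.save("w1.npy",f,allow_pickle=True)
s=status.state(); print(s["ee_pos"],s["ee_rot"],s["qpos"],s["time_s"])
R=np.array(f["R"]); print("cam",-R.T@f["t"],R[2],R[0])
for q in ("checker","loading_cup","dial","probe","checked_cell_1","knob_grip"):
    print(q,[(round(b["score"],2),np.round(b["rect"],1).tolist()) for b in finder.boxes_of(q,"wrist")[:3]])
E
```

```text
[459.44708491 167.86148311 297.85086454] [-1.79992571e+02  1.46838838e-02  1.59584769e+02] [ 1.87327837e+01  8.25887588e+00  9.30451870e+01 -1.53292172e-02
  7.86892399e+01 -5.08489788e+01] 2.6333
cam [392.53070069 191.99806028 453.69723735] [ 0.24502311 -0.09261347 -0.96508363] [ 0.34990425  0.93678487 -0.00106132]
checker [(0.76, [270.6, 156.7, 155.8, 154.4])]
loading_cup [(0.66, [278.3, 168.8, 114.5, 101.4])]
dial [(0.71, [277.4, 166.9, 116.5, 102.8])]
probe [(0.58, [383.3, 215.5, 11.9, 14.8])]
checked_cell_1 [(0.93, [372.7, 245.9, 19.9, 22.6])]
knob_grip [(0.57, [280.8, 172.4, 111.5, 99.2])]
```

View pics/w1.png

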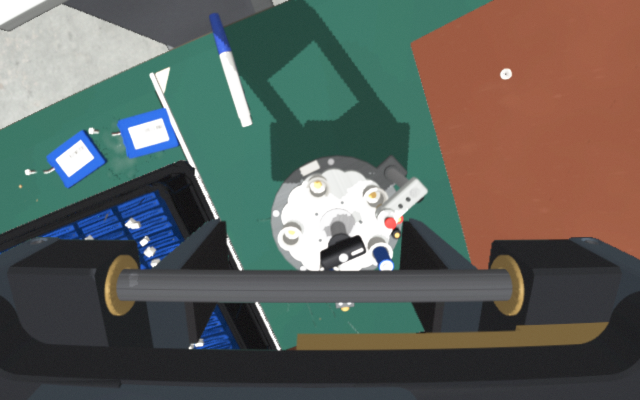

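```bash
python3 - <<'E'
from h import *
f=np.load("w1.npy",allow_pickle=True).item()
cv2.imwrite("pics/w1c.png",cv2.resize(f["color"][150:270,265:425],None,fx=5,fy=5,interpolation=cv2.INTER_CUBIC)[...,::-1])
E
```

```text
(no output)
```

View pics/w1c.png

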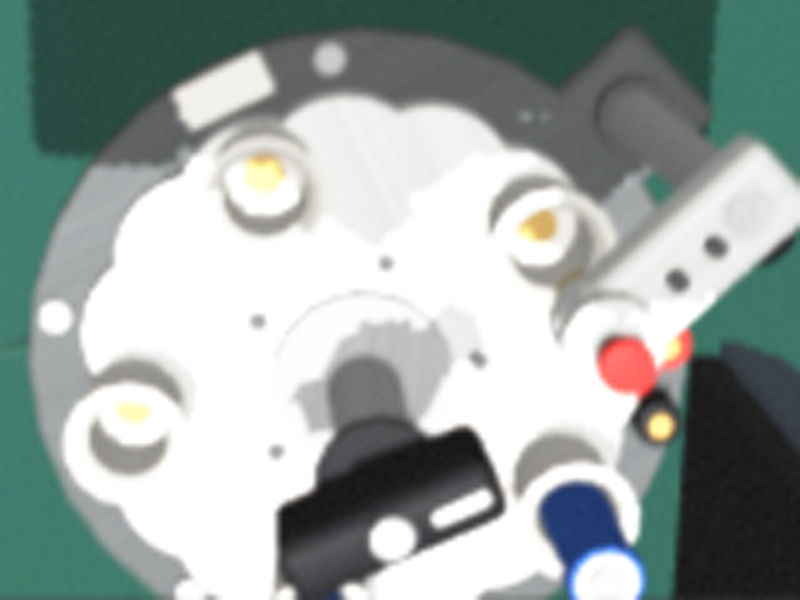

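```bash
cat > fit.py <<'E'
from h import *
from scipy.optimize import least_squares
f=np.load("w1.npy",allow_pickle=True).item()
P=lambda r,a,z,p:[p[0]+r*np.cos(np.radians(a)+p[2]),p[1]+r*np.sin(np.radians(a)+p[2]),z]
obs=[((629,364),60,108,145),((225,92),p81:=81,180,10),((127,436),60,252,52),((265,190),60,180,52),((552,232),60,108,52)]
obs=[((629,364),60,108,140),((225,92),81,180,10),((127,436),60,252,52)]
rim=[(30,345),(365,30),(100,180),(62,250),(52,440),(510,68)]
def res(p):
    e=[]
    for c,r,a,z in obs: e+=list(proj(f,[P(r,a,z,p)])[0]-np.array(c)/5-[265,150])
    for c in rim:
        X=atz(f,np.array(c)/5+[265,150],10); e.append((np.hypot(X[0]-p[0],X[1]-p[1])-89)/2.5)
    return np.array(e)
s=least_squares(res,[540,160,0],loss="soft_l1"); print(s.x[:2],np.degrees(s.x[2])); print(np.round(res(s.x),1))
im=cv2.resize(f["color"][150:270,265:425],None,fx=5,fy=5,interpolation=cv2.INTER_CUBIC)[...,::-1].copy()
def circ(r0,a,z,r,col):
    c=P(r0,a,z,s.x); t=np.linspace(0,2*np.pi,60)
    q=proj(f,np.c_[c[0]+r*np.cos(t),c[1]+r*np.sin(t),t*0+z]); cv2.polylines(im,[np.int32((q-[265,150])*5)],True,col,1)
circ(0,0,10,89,(0,255,255)); circ(0,0,22,74,(0,255,0))
for a in (180,108,252): circ(60,a,52,10.3,(0,0,255)); circ(60,a,25,10.3,(255,0,255))
circ(60,108,140,4,(255,0,0))
for z in (96,124):
    c=s.x[:2];x=np.array([np.cos(s.x[2]),np.sin(s.x[2])]);y=np.array([-x[1],x[0]])
    q=proj(f,[np.r_[c+8*i*x+25*j*y,z] for i,j in((1,1),(1,-1),(-1,-1),(-1,1))]); cv2.polylines(im,[np.int32((q-[265,150])*5)],True,(0,128,255),1)
cv2.imwrite("pics/ov.png",im)
print("load",P(60,180,25,s.x))
E
python3 fit.py
```

```text
[543.80158368 168.14429646] 6.083486762509807
[ 0.6  0.4 -0.1 -0.5  0.5  2.  -0.2 -0.5 -1.9 -1.8 -0.9 -1. ]
load [np.float64(484.1394719213481), np.float64(161.78564715649404), 25]
```

View pics/ov.png

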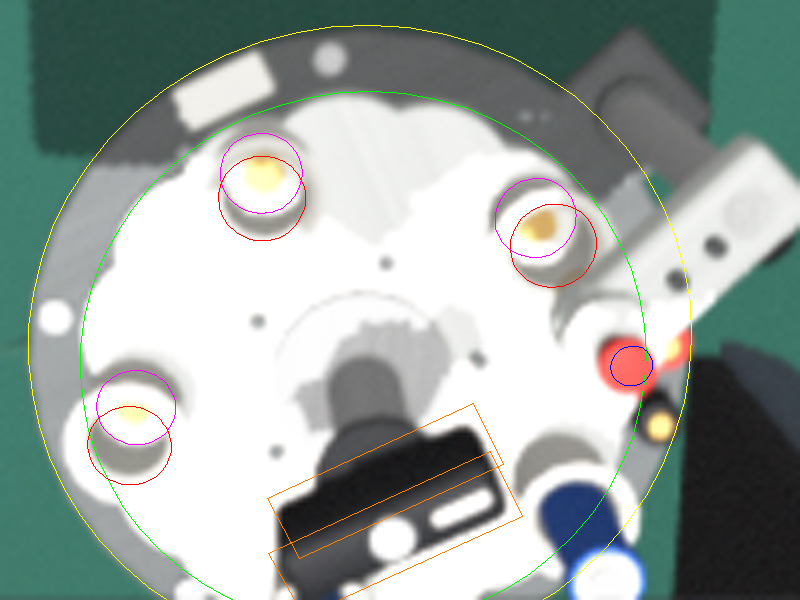

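Call:
apply_moves(increments=[[0.2, 0.005, -0.036, -0.001, 0, 0, -4.6], [0.2, 0.005, -0.036, -0.001, 0, 0, -4.6], [0.2, 0.005, -0.036, -0.001, 0, 0, -4.6], [0.2, 0.005, -0.036, -0.001, 0, 0, -4.6], [0.2, 0.005, -0.036, -0.001, 0, 0, -4.6]])

```text
time_s: 3.35
ee_pos: [482.9, -10.7, 293.2]
ee_rot: [180.0, 0.0, 136.8]
force: [0.7, 0.7, 0.3]
gripper_width: 60.9
gripper_force: 0.0
```

Call:
apply_moves(increments=[[0.2, 0.005, -0.036, -0.001, 0, 0, -4.6], [0.2, 0.005, -0.036, -0.001, 0, 0, -4.6], [0.2, 0.005, -0.036, -0.001, 0, 0, -4.6], [0.2, 0.005, -0.036, -0.001, 0, 0, -4.6], [0.2, 0.005, -0.036, -0.001, 0, 0, -4.6]])

```text
time_s: 3.77
ee_pos: [508.3, -190.9, 288.1]
ee_rot: [180.0, 0.0, 113.7]
force: [1.3, 0.1, -0.7]
gripper_width: 55.0
gripper_force: 0.0
```

Call:
apply_moves(increments=[[0.2, 0.004, -0.036, -0.006, 0, 0, -4.6], [0.2, 0.004, -0.036, -0.008, 0, 0, -4.6], [0.2, 0.004, -0.036, -0.008, 0, 0, -4.6], [0.2, 0.004, -0.036, -0.008, 0, 0, -4.6], [0.2, 0.004, -0.036, -0.008, 0, 0, -4.6]])

```text
time_s: 4.18
ee_pos: [528.6, -370.9, 249.6]
ee_rot: [180.0, -0.0, 90.7]
force: [0.6, 0.2, -0.1]
gripper_width: 54.7
gripper_force: 0.0
```

Call:
apply_moves(increments=[[0.2, 0, 0, 0, 0, 0, 0], [0.2, 0, 0, 0, 0, 0, 0]])

```text
time_s: 4.35
ee_pos: [528.2, -370.6, 248.4]
ee_rot: [-179.9, -0.1, 90.8]
force: [1.4, 0.9, 0.2]
gripper_width: 54.6
gripper_force: 0.0
```

```bash
python3 - <<'E'
from h import *
f=cams.grab_frame("wrist"); cv2.imwrite("pics/w2.png",f["color"][...,::-1]); np.save("w2.npy",f,allow_pickle=True)
s=status.state(); print(s["ee_pos"],s["ee_rot"],s["gripper_width"],s["time_s"])
for q in ("orange_cell","grey_cell","blue_cell","rack"):
  for b in finder.boxes_of(q,"wrist")[:2]:
    r=b["rect"]; print(q,round(b["score"],2),np.round(r,1),np.round(atz(f,(r[0]+r[2]/2,r[1]+r[3]/2),70),1))
print(proj(f,[[530,-376,70],[530,-376,25],s["ee_pos"]]))
E
```

```text
[ 528.3404618  -369.48642555  249.33274072] [-1.79952125e+02 -8.33412936e-02  9.08937290e+01] 54.835655134654424 4.4
orange_cell 0.75 [316.  169.1  21.7  22.8] [ 540.6 -366.8   70. ]
grey_cell 0.95 [256.4 167.   20.3  25.9] [ 481.7 -367.    70. ]
blue_cell 0.91 [195.4 166.3  28.5  26.2] [ 425.6 -367.2   70. ]
rack 0.77 [188.8 151.1 162.4  49. ] [ 485.1 -362.7   70. ]
[[315.84441143 189.54925422]
 [315.66390723 180.30436196]
 [314.25698818 260.91931786]]
```

View pics/w2.png

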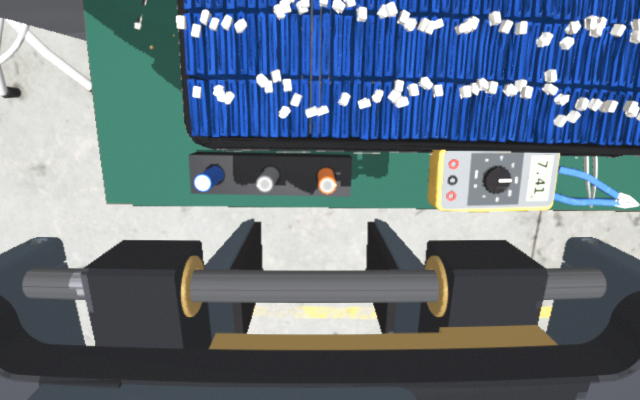

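```bash
cat > caps.py <<'E'
from h import *
f=np.load("w2.npy",allow_pickle=True).item(); g=f["color"].min(2)
for n,(a,b) in dict(blue=(190,225),grey=(250,282),orange=(314,342)).items():
    m=np.uint8(g[165:200,a:b]>190); k,l,st,ce=cv2.connectedComponentsWithStats(m); i=1+np.argmax(st[1:,4])
    uv=ce[i]+[a,165]; print(n,st[i],uv,np.round(atz(f,uv,70),1))
d=np.int32(f["color"]); 
E
python3 caps.py; python3 - <<'E'
from h import *
f=np.load("w2.npy",allow_pickle=True).item()
# rack outline corners z25 (top face) as seen
for uv in((191,192),(350,192),(351,156),(191,154)): print(uv,np.round(atz(f,uv,25),1))
E
```

```text
blue [  5  10  15  16 188] [202.  182.5] [ 417.8 -370.4   70. ]
grey [  7  12  15  15 177] [264.17514124 183.79661017] [ 479.3 -370.9   70. ]
orange [  6  13  15  15 162] [327.01234568 184.95061728] [ 540.9 -371.2   70. ]
(191, 192) [ 389.8 -391.2   25. ]
(350, 192) [ 568.6 -388.8   25. ]
(351, 156) [ 568.1 -348.4   25. ]
(191, 154) [ 392.9 -348.3   25. ]
```

Call:
apply_moves(increments=[[0.1, 0.0125, -0.001, -0.02, 0, 0, -0.8], [0.1, 0, 0, -0.035, 0, 0, 0], [0.1, 0, 0, -0.035, 0, 0, 0], [0.1, 0, 0, -0.02, 0, 0, 0], [0.1, 0, 0, 0, 0, 0, 0]])

```text
time_s: 5.02
ee_pos: [538.4, -368.2, 135.4]
ee_rot: [-179.6, -0.3, 90.1]
force: [-0.7, 0.9, 0.1]
gripper_width: 49.9
gripper_force: 0.0
```

```bash
python3 - <<'E'
from h import *
f=cams.grab_frame("wrist"); cv2.imwrite("pics/w3.png",f["color"][...,::-1]); np.save("w3.npy",f,allow_pickle=True)
s=status.state(); print(s["ee_pos"],s["ee_rot"],s["gripper_width"],s["time_s"])
for q in ("orange_cell","grey_cell"):
  for b in finder.boxes_of(q,"wrist")[:2]:
    r=b["rect"]; print(q,round(b["score"],2),np.round(r,1),np.round(atz(f,(r[0]+r[2]/2,r[1]+r[3]/2),70),1))
print(proj(f,[[541,-371,70],[479,-371,70],s["ee_pos"]]))
E
```

```text
[ 539.79173429 -369.43961293  138.40471094] [-1.79795582e+02 -1.53114316e-01  9.01232074e+01] 50.0495533285932 5.0667
[[318.53767461 224.65369378]
 [226.29804254 224.17499549]
 [316.85964801 267.3734372 ]]
```

View pics/w3.png

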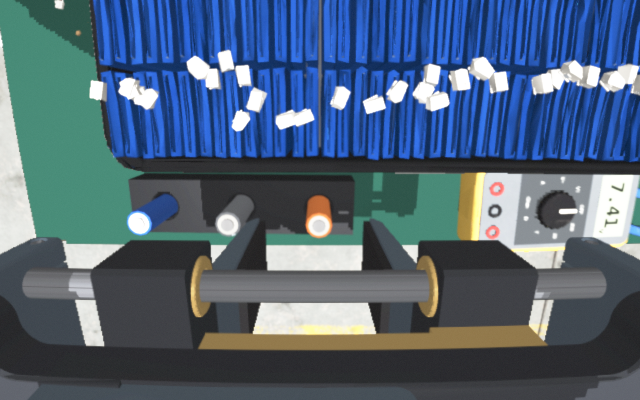

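Call:
apply_moves(increments=[[0.1, 0.001, -0.003, -0.025, 0, 0, 0], [0.1, 0, 0, -0.025, 0, 0, 0], [0.1, 0, 0, -0.025, 0, 0, 0], [0.1, 0, 0, -0.013, 0, 0, 0], [0.1, 0, 0, 0, 0, 0, 0]])

```text
time_s: 5.58
ee_pos: [541.3, -373.7, 51.2]
ee_rot: [-179.9, -0.1, 90.1]
force: [-0.8, -0.2, 0.1]
gripper_width: 50.4
gripper_force: 0.0
```

Call:
apply_moves(increments=[[-1, 0, 0, 0, 0, 0, 0], [-1, 0, 0, 0, 0, 0, 0], [-1, 0, 0, 0, 0, 0, 0], [-1, 0, 0, 0, 0, 0, 0], [-1, 0, 0, 0, 0, 0, 0]], newtons=15)

```text
time_s: 6.0
ee_pos: [542.2, -374.5, 53.3]
ee_rot: [179.9, 0.1, 90.0]
force: [-0.0, 0.3, 0.9]
gripper_width: 19.8
gripper_force: 0.0
```

Call:
apply_moves(increments=[[-1, 0, 0, 0, 0, 0, 0], [-1, 0, 0, 0, 0, 0, 0]])

```text
time_s: 6.17
ee_pos: [541.9, -374.5, 53.0]
ee_rot: [179.9, 0.1, 90.0]
force: [-0.9, 0.2, 4.8]
gripper_width: 17.6
gripper_force: 15.0
```

Call:
apply_moves(increments=[[-1, 0, 0, 0.008, 0, 0, 0], [-1, 0, 0, 0.03, 0, 0, 0], [-1, 0, 0, 0.035, 0, 0, 0], [-1, 0, 0, 0.035, 0, 0, 0], [-1, 0, 0, 0.035, 0, 0, 0]])

```text
time_s: 6.58
ee_pos: [541.3, -373.9, 196.5]
ee_rot: [-180.0, -0.0, 90.0]
force: [0.2, 0.2, -1.0]
gripper_width: 17.4
gripper_force: 15.0
```

Call:
apply_moves(increments=[[-1, -0.003, 0.03, 0.01, 0, 0, 0], [-1, -0.005, 0.039, 0, 0, 0, 0.4], [-1, -0.005, 0.039, 0, 0, 0, 0.4], [-1, -0.005, 0.039, 0, 0, 0, 0.4], [-1, -0.005, 0.039, 0, 0, 0, 0.4]])

```text
time_s: 7.0
ee_pos: [518.0, -186.5, 205.3]
ee_rot: [180.0, -0.0, 91.6]
force: [1.2, 0.5, -0.5]
gripper_width: 17.4
gripper_force: 15.0
```

Call:
apply_moves(increments=[[-1, -0.005, 0.039, 0, 0, 0, 0.4], [-1, -0.005, 0.039, 0, 0, 0, 0.4], [-1, -0.005, 0.039, 0, 0, 0, 0.4], [-1, -0.005, 0.039, 0, 0, 0, 0.4], [-1, -0.005, 0.039, 0, 0, 0, 0.4]])

```text
time_s: 7.42
ee_pos: [492.9, 8.6, 205.4]
ee_rot: [180.0, -0.0, 93.6]
force: [0.2, -0.2, -0.8]
gripper_width: 18.0
gripper_force: 15.0
```

Call:
apply_moves(increments=[[-1, -0.004, 0.039, 0, 0, 0, 0.5], [-1, -0.004, 0.035, 0, 0, 0, 0.5], [-1, -0.002, 0.02, 0, 0, 0, 0.5], [-1, 0, 0.01, 0, 0, 0, 0.5], [-1, 0, 0, 0, 0, 0, 0]])

```text
time_s: 7.83
ee_pos: [483.6, 112.4, 205.2]
ee_rot: [180.0, -0.0, 95.8]
force: [-0.4, -0.4, -0.1]
gripper_width: 17.6
gripper_force: 15.0
```

```bash
python3 - <<'E'
from h import *
f=cams.grab_frame("wrist"); np.save("w4.npy",f,allow_pickle=True)
s=status.state(); print(s["ee_pos"],s["ee_rot"],s["gripper_width"],s["gripper_force"],s["time_s"])
p=np.array(s["ee_pos"]); print(proj(f,[p,p-[0,0,48],[484,162,52],[484,162,25],[543.8,168.1,124]]))
im=f["color"].copy()
cv2.imwrite("pics/w4.png",im[60:360,160:480][...,::-1].repeat(2,0).repeat(2,1))
E
```

```text
[483.7114206  110.97569642 205.05932335] [1.79988266e+02 3.59003090e-02 9.57409056e+01] 17.40879965356389 14.994667768478394 7.8833
[[313.82846406 264.81244652]
 [313.74744467 231.00947987]
 [319.86355507 134.92033301]
 [319.35715585 132.72163547]
 [410.38631968 143.39270415]]
```

View pics/w4.png

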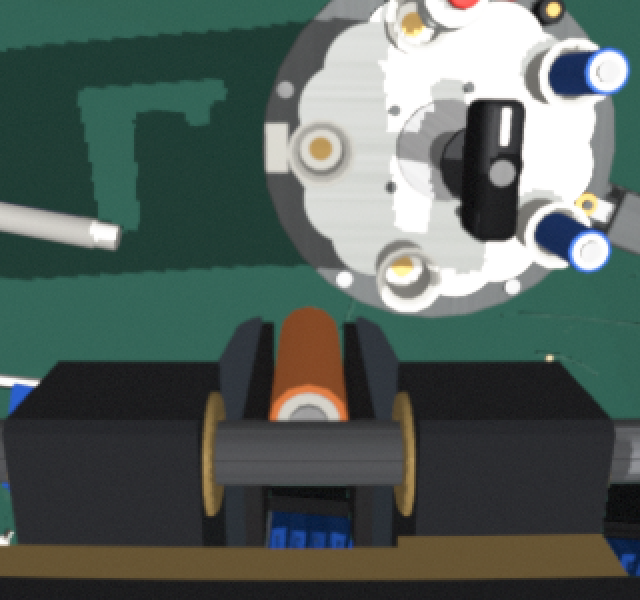

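Call:
apply_moves(increments=[[-1, 0.0005, 0.03, 0, 0, 0, 0], [-1, 0, 0.02, -0.01, 0, 0, 0], [-1, 0, 0, -0.035, 0, 0, 0], [-1, 0, 0, -0.035, 0, 0, 0], [-1, 0, 0, -0.015, 0, 0, 0]])

```text
time_s: 8.3
ee_pos: [482.2, 158.6, 106.4]
ee_rot: [-179.7, 0.1, 95.6]
force: [-1.2, -0.4, -0.1]
gripper_width: 17.4
gripper_force: 15.0
```

Call:
apply_moves(increments=[[-1, 0, 0, 0, 0, 0, 0], [-1, 0, 0, 0, 0, 0, 0]])

```text
time_s: 8.47
ee_pos: [484.4, 159.4, 109.7]
ee_rot: [-179.9, 0.0, 95.5]
force: [0.8, 1.5, 0.5]
gripper_width: 17.5
gripper_force: 15.0
```

```bash
python3 - <<'E'
from h import *
f=cams.grab_frame("wrist"); np.save("w5.npy",f,allow_pickle=True)
s=status.state(); print(s["ee_pos"],s["ee_rot"],s["gripper_width"],s["force"],s["time_s"])
p=np.array(s["ee_pos"]); print(proj(f,[p,p-[0,0,48],[484,162,52]]))
t=np.linspace(0,2*np.pi,60); im=cv2.resize(f["color"][170:290,230:390],None,fx=5,fy=5,interpolation=cv2.INTER_CUBIC)[...,::-1].copy()
for c,z,r in (((484.1,161.8),52,12.8),(p[:2],p[2]-48,9),(p[:2],p[2]+17,9)):
    q=proj(f,np.c_[c[0]+r*np.cos(t),c[1]+r*np.sin(t),t*0+z]); cv2.polylines(im,[np.int32((q-[230,170])*5)],True,(0,0,255) if r>10 else (255,0,255),1)
cv2.imwrite("pics/w5.png",im)
E
```

```text
[485.29439534 159.84959061 110.81030848] [1.79912862e+02 3.90181428e-04 9.55434934e+01] 17.355634223689567 [-0.22843921 -0.20861593 -0.35575926] 8.5167
[[315.75026249 262.56213676]
 [315.39172464 228.90803504]
 [313.6524864  219.88920562]]
```

View pics/w5.png

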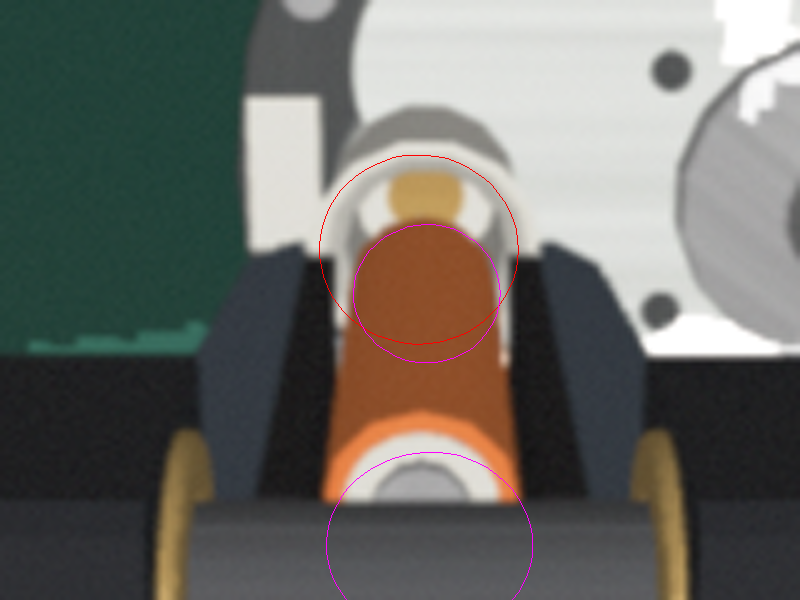

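Call:
apply_moves(increments=[[-1, 0, 0.0015, -0.008, 0, 0, 0], [-1, 0, 0, 0, 0, 0, 0], [-1, 0, 0, 0, 0, 0, 0]])

```text
time_s: 8.77
ee_pos: [484.5, 162.2, 102.6]
ee_rot: [179.9, -0.0, 95.6]
force: [0.1, 0.4, -0.2]
gripper_width: 17.4
gripper_force: 15.0
```

Call:
apply_moves(increments=[[-1, 0, -0.0005, -0.005, 0, 0, 0], [-1, 0, 0, -0.005, 0, 0, 0], [-1, 0, 0, 0, 0, 0, 0]])

```text
time_s: 9.02
ee_pos: [485.2, 161.8, 93.2]
ee_rot: [179.8, 0.0, 95.7]
force: [-0.8, -2.4, 8.3]
gripper_width: 17.7
gripper_force: 15.0
```

Call:
apply_moves(increments=[[-1, 0, 0, -0.005, 0, 0, 0], [-1, 0, 0, -0.005, 0, 0, 0], [-1, 0, 0, 0, 0, 0, 0]])

```text
time_s: 9.27
ee_pos: [485.3, 161.7, 83.9]
ee_rot: [179.8, 0.0, 95.7]
force: [-1.0, -2.5, 13.4]
gripper_width: 17.7
gripper_force: 15.0
```

```bash
cat > chk.py <<'E'
from h import *
a=np.load("w5.npy",allow_pickle=True).item()["color"]; f=cams.grab_frame("wrist"); b=f["color"]
s=status.state(); print(np.round(s["ee_pos"],1),np.round(s["force"],1),s["time_s"])
for im in (a,b):
    print([tuple(int(v) for v in im[r,315]) for r in range(240,272,2)])
    o=(im[...,0]>im[...,2].astype(int)+60)&(im[...,0]>im[...,1].astype(int)+30)
    for r in (225,235,245,255,262):
        c=np.where(o[r,270:360])[0]+270; print(r,(c.min(),c.max()) if len(c) else None,end=" ")
    print()
E
python3 chk.py
```

```text
[485.2 161.7  84. ] [-2.8 -2.7 13.3] 9.3167
[(143, 80, 43), (143, 79, 41), (143, 79, 42), (142, 77, 39), (143, 79, 42), (143, 78, 43), (188, 106, 57), (233, 134, 74), (225, 175, 147), (224, 221, 214), (223, 221, 214), (167, 165, 161), (159, 158, 159), (170, 170, 169), (168, 167, 167), (102, 102, 101)]
225 (np.int64(301), np.int64(327)) 235 (np.int64(299), np.int64(329)) 245 (np.int64(298), np.int64(331)) 255 (np.int64(296), np.int64(332)) 262 (np.int64(295), np.int64(333)) 
[(133, 73, 39), (130, 70, 36), (132, 72, 39), (131, 71, 37), (130, 71, 37), (131, 72, 38), (130, 71, 36), (132, 73, 38), (131, 72, 36), (130, 71, 37), (131, 71, 37), (131, 73, 39), (131, 72, 37), (130, 71, 36), (128, 71, 38), (79, 53, 43)]
225 (np.int64(303), np.int64(325)) 235 (np.int64(299), np.int64(328)) 245 (np.int64(298), np.int64(329)) 255 (np.int64(297), np.int64(331)) 262 (np.int64(296), np.int64(332))
```

```bash
python3 - <<'E'
from h import *
f=cams.grab_frame("wrist"); np.save("w6.npy",f,allow_pickle=True); b=f["color"]
for c in (306,315,322): print(c,[(r,*[int(v) for v in b[r,c]]) for r in range(196,236,2)])
for r in (200,206,212,218): print(r,[(c,*[int(v) for v in b[r,c]]) for c in range(286,348,3)])
t=np.linspace(0,2*np.pi,73)
for n,(x,y,z,r) in dict(rimout=(485,161.8,52,13.95),mouth=(485,161.8,52,12.8),bore=(485,161.8,49.5,10.3),cell52=(485.2,162,52,9),cell46=(485.2,162,46,9)).items():
    q=proj(f,np.c_[x+r*np.cos(t),y+r*np.sin(t),t*0+z]); print(n,q.min(0).round(1),q.max(0).round(1))
E
```

```text
306 [(196, 199, 202, 198), (198, 199, 202, 197), (200, 200, 202, 198), (202, 201, 204, 200), (204, 173, 176, 171), (206, 118, 117, 111), (208, 117, 117, 112), (210, 117, 115, 111), (212, 119, 117, 113), (214, 183, 181, 175), (216, 192, 190, 182), (218, 165, 163, 157), (220, 151, 136, 120), (222, 132, 82, 47), (224, 125, 69, 36), (226, 124, 68, 35), (228, 125, 68, 36), (230, 125, 70, 36), (232, 125, 69, 36), (234, 124, 68, 33)]
315 [(196, 200, 202, 198), (198, 200, 203, 198), (200, 200, 203, 198), (202, 199, 200, 196), (204, 133, 133, 128), (206, 119, 116, 112), (208, 120, 117, 113), (210, 117, 115, 110), (212, 122, 119, 115), (214, 193, 192, 184), (216, 188, 185, 178), (218, 154, 151, 144), (220, 130, 78, 51), (222, 131, 73, 40), (224, 129, 70, 37), (226, 130, 71, 37), (228, 129, 70, 36), (230, 129, 71, 35), (232, 130, 71, 36), (234, 131, 72, 38)]
322 [(196, 199, 201, 196), (198, 199, 203, 197), (200, 198, 201, 196), (202, 202, 204, 199), (204, 199, 202, 196), (206, 147, 148, 143), (208, 118, 116, 111), (210, 117, 115, 111), (212, 119, 117, 112), (214, 128, 125, 121), (216, 195, 192,
[... 1509 characters left out ...]
340, 199, 202, 197), (343, 198, 201, 196), (346, 198, 201, 197)]
218 [(286, 165, 165, 159), (289, 103, 105, 103), (292, 87, 88, 87), (295, 136, 135, 129), (298, 192, 189, 182), (301, 194, 192, 185), (304, 180, 178, 170), (307, 158, 157, 149), (310, 153, 151, 144), (313, 153, 149, 143), (316, 153, 150, 144), (319, 165, 164, 157), (322, 187, 185, 178), (325, 198, 195, 188), (328, 170, 168, 161), (331, 141, 141, 137), (334, 192, 194, 190), (337, 174, 177, 174), (340, 125, 128, 128), (343, 181, 182, 179), (346, 193, 194, 190)]
rimout [288.9 214.9] [337.5 260.4]
mouth [290.9 216.9] [335.5 258.6]
bore [295.5 219.7] [330.9 253. ]
cell52 [297.9 223. ] [329.3 252.3]
cell46 [298.3 219.7] [328.8 248.3]
```

Call:
apply_moves(increments=[[-1, 0, 0, 0.002, 0, 0, 0], [-1, -0.001, -0.0015, 0, 0, 0, 0], [-1, 0, 0, 0, 0, 0, 0]])

```text
time_s: 9.62
ee_pos: [483.4, 160.1, 84.0]
ee_rot: [179.9, 0.0, 95.7]
force: [1.6, -1.2, 0.8]
gripper_width: 17.4
gripper_force: 15.0
```

Call:
apply_moves(increments=[[-1, 0, 0, -0.003, 0, 0, 0], [-1, 0, 0, 0, 0, 0, 0]])

```text
time_s: 9.78
ee_pos: [483.5, 160.2, 80.4]
ee_rot: [180.0, 0.0, 95.7]
force: [1.9, -0.6, -0.9]
gripper_width: 17.9
gripper_force: 15.0
```

Call:
apply_moves(increments=[[-1, 0.0005, -0.0003, -0.004, 0, 0, 0], [-1, 0, 0, -0.003, 0, 0, 0], [-1, 0, 0, 0, 0, 0, 0]])

```text
time_s: 10.03
ee_pos: [483.6, 160.0, 73.1]
ee_rot: [-180.0, 0.0, 95.6]
force: [2.5, -0.1, -1.9]
gripper_width: 17.8
gripper_force: 15.0
```

```bash
python3 chk.py | grep -v '(1'; python3 - <<'E'
from h import *
f=cams.grab_frame("side")
for q in ("orange_cell","checked_cell_1","loading_cup"):
  for b in finder.boxes_of(q,"side")[:3]: print(q,b["score"],b["rect"])
for z in (25,52,90,100): print(z,proj(f,[[484.4,161.8,z]]))
E
```

```text
[483.6 160.   73.4] [ 2.1 -0.3 -1.3] 10.0833
225 (np.int64(301), np.int64(327)) 235 (np.int64(299), np.int64(329)) 245 (np.int64(298), np.int64(331)) 255 (np.int64(296), np.int64(332)) 262 (np.int64(295), np.int64(333)) 
225 (np.int64(309), np.int64(322)) 235 (np.int64(300), np.int64(328)) 245 (np.int64(299), np.int64(330)) 255 (np.int64(297), np.int64(331)) 262 (np.int64(297), np.int64(331)) 
orange_cell 0.4 [262.4, 187.1, 1.0, 0.7]
checked_cell_1 0.41 [292.4, 175.6, 6.1, 7.5]
loading_cup 0.91 [254.8, 159.9, 47.7, 42.4]
25 [[260.35115476 195.67721774]]
52 [[259.78001986 187.67812516]]
90 [[258.96111077 176.13496096]]
100 [[258.74265396 173.04069209]]
```

Call:
apply_moves(increments=[[-0.2, 0.0005, 0.0005, 0, 0, 0, 0], [-0.2, 0, 0, 0, 0, 0, 0], [-0.2, 0, 0, 0, 0, 0, 0], [-0.2, 0, 0, 0, 0, 0, 0]])

```text
time_s: 10.62
ee_pos: [483.8, 160.5, 74.0]
ee_rot: [-180.0, 0.0, 95.6]
force: [0.0, 1.1, 0.7]
gripper_width: 36.2
gripper_force: 0.0
```

```bash
python3 chk.py
```

```text
[483.9 160.5  74. ] [-0.4 -0.  -0.4] 10.6667
[(143, 80, 43), (143, 79, 41), (143, 79, 42), (142, 77, 39), (143, 79, 42), (143, 78, 43), (188, 106, 57), (233, 134, 74), (225, 175, 147), (224, 221, 214), (223, 221, 214), (167, 165, 161), (159, 158, 159), (170, 170, 169), (168, 167, 167), (102, 102, 101)]
225 (np.int64(301), np.int64(327)) 235 (np.int64(299), np.int64(329)) 245 (np.int64(298), np.int64(331)) 255 (np.int64(296), np.int64(332)) 262 (np.int64(295), np.int64(333)) 
[(115, 62, 32), (114, 62, 31), (114, 62, 29), (116, 63, 32), (112, 60, 27), (113, 62, 30), (115, 62, 32), (115, 61, 32), (114, 62, 31), (118, 64, 31), (172, 94, 50), (186, 108, 67), (174, 162, 152), (178, 176, 169), (163, 160, 154), (67, 68, 66)]
225 (np.int64(310), np.int64(321)) 235 (np.int64(301), np.int64(329)) 245 (np.int64(300), np.int64(330)) 255 (np.int64(299), np.int64(331)) 262 (np.int64(297), np.int64(331))
```

Call:
apply_moves(increments=[[-0.2, 0.0005, 0.001, 0.02, 0, 0, 0], [-0.2, 0, 0, 0.03, 0, 0, 0], [-0.2, 0, 0, 0.03, 0, 0, 0], [-0.2, 0, -0.02, 0.03, 0, 0, 0], [-0.2, 0, -0.02, 0.01, 0, 0, 0]])

```text
time_s: 11.08
ee_pos: [486.6, 122.2, 198.3]
ee_rot: [179.6, -0.1, 95.8]
force: [1.0, 0.1, 0.1]
gripper_width: 36.5
gripper_force: 0.0
```

Call:
apply_moves(increments=[[-0.2, 0, 0, 0, 0, 0, 0], [-0.2, 0, 0, 0, 0, 0, 0]])

```text
time_s: 11.25
ee_pos: [484.6, 121.2, 194.5]
ee_rot: [179.9, -0.0, 95.5]
force: [-0.7, 0.7, -0.4]
gripper_width: 36.2
gripper_force: 0.0
```

```bash
python3 - <<'E'
from h import *
f=cams.grab_frame("wrist"); np.save("w7.npy",f,allow_pickle=True); im=f["color"].astype(int)
s=status.state(); print(np.round(s["ee_pos"],1),s["ee_rot"],s["time_s"])
o=np.uint8((im[...,0]>im[...,2]+60)&(im[...,0]>im[...,1]+30)); o[250:]=0
k,l,st,ce=cv2.connectedComponentsWithStats(o); print([ (st[i],ce[i].round(1)) for i in range(1,k) if st[i,4]>40])
t=np.linspace(0,2*np.pi,73)
for z,r in ((90,9),(100,9),(80,9),(52,13.95)):
    q=proj(f,np.c_[484.4+r*np.cos(t),162+r*np.sin(t),t*0+z]); print(z,q.min(0).round(1),q.max(0).round(1),q.mean(0))
for q in ("orange_cell","checked_cell_1","knob_grip","probe"):
  for b in finder.boxes_of(q,"wrist")[:2]: print(q,round(b["score"],2),np.round(b["rect"],1))
# knob dark mask with axis estimate
c=np.array([543.8,168.1]);a=np.radians(6.1);x=np.array([np.cos(a),np.sin(a)]);y=np.array([-x[1],x[0]])
print("knob top model",proj(f,[np.r_[c+8*i*x+25*j*y,124] for i,j in((1,1),(1,-1),(-1,-1),(-1,1),(0,0))]).round(1).tolist())
m=np.uint8((im.max(2)<60)); m[235:]=0
k,l,st,ce=cv2.connectedComponentsWithStats(m)
for i in range(1,k):
    if st[i,4]>300:
        print(st[i],ce[i], cv2.minAreaRect(np.argwhere(l==i)[:,::-1].astype(np.float32)))
E
```

```text
[484.1 121.6 193.6] [-1.79958484e+02 -3.00324021e-02  9.55923046e+01] 11.3
[(array([407,  53,  16,  15, 168], dtype=int32), array([414.3,  60.2])), (array([381,  56,  20,  21, 327], dtype=int32), array([390.7,  65.9])), (array([359,  75,  10,  10,  63], dtype=int32), array([363.2,  79.7])), (array([624, 112,  13,  12, 121], dtype=int32), array([630.4, 117.2])), (array([307, 135,  24,  30, 270], dtype=int32), array([317.8, 147.4])), (array([520, 233,  56,  17, 347], dtype=int32), array([542.7, 237.6]))]
90 [306.5 139.6] [330.6 163.7] [318.71336401 151.7345036 ]
100 [306.2 140.9] [331.3 165.9] [318.92769322 153.45762243]
80 [306.7 138.4] [330.  161.7] [318.51440931 150.13512785]
52 [301.5 129.6] [334.3 162.5] [318.10452529 146.17102882]
orange_cell 0.94 [303.6 136.6  25.6  25.1]
checked_cell_1 0.76 [436.   94.2  42.3  23.2]
checked_cell_1 0.61 [427.1 178.   38.5  30.7]
knob_grip 0.85 [302.5  61.2 160.8 164.9]
probe 0.59 [381.   56.   17.7  23.1]
probe 0.44 [300.2  59.3 161.3 165.6]
knob top model [[425.1, 118.8], [420.2, 194.8], [396.6, 195.0], [400.3, 118.9], [410.6, 157.9]]
[ 581    0   59  235 8942] [617.20386938 135.92675017] ((610.0, 117.0), (234.0, 58.0), 90.0)
[ 379  121   43   74 1722] [401.514518   158.68002323] ((399.3466491699219, 157.3338623046875), (41.16707992553711, 73.14151000976562), 2.2906100749969482)
```

```bash
python3 - <<'E'
from h import *
f=cams.grab_frame("side"); im=f["color"].astype(int)
print(proj(f,[[484.4,161.8,z] for z in (52,80,90,100)]).round(1).tolist())
sub=im[160:200,248:272]; o=(sub[...,0]>sub[...,2]+40)&(sub[...,0]>sub[...,1]+20)
for p in np.argwhere(o): print(p[0]+160,p[1]+248,sub[tuple(p)],end=" ")
print(); print([(r,im[r,c].tolist()) for c in (258,259,260) for r in range(170,192)])
for b in finder.boxes_of("orange_cell","side")[:2]+finder.boxes_of("checked_cell_1","side")[:3]: print(b["score"],b["rect"])
E
```

```text
[[259.8, 187.7], [259.2, 179.2], [259.0, 176.1], [258.7, 173.0]]
160 264 [147  81  52] 160 265 [147  87  61] 160 266 [146  88  63] 160 267 [145  89  62] 160 268 [150  90  63] 160 269 [125  73  56] 161 248 [135  88  71] 161 264 [146  80  51] 161 265 [146  87  61] 161 266 [145  89  63] 161 267 [147  90  64] 161 268 [153  92  64] 161 269 [129  73  51] 162 248 [151  84  54] 162 249 [143  95  82] 162 264 [145  81  51] 162 265 [145  86  59] 162 266 [146  89  64] 162 267 [147  90  64] 162 268 [153  92  65] 162 269 [130  75  53] 163 248 [150  86  57] 163 249 [142  98  87] 163 254 [151  78  45] 163 255 [148  77  45] 163 256 [128  81  66] 163 264 [146  84  55] 163 265 [145  86  60] 163 266 [145  88  62] 163 267 [146  88  61] 163 268 [151  90  63] 163 269 [131  75  53] 164 248 [149  86  57] 164 249 [140  97  84] 164 254 [150  84  51] 164 255 [148  85  58] 164 256 [145  83  54] 164 257 [146  79  50] 164 258 [145  73  44] 164 259 [134  91  83] 164 262 [146  76  46] 164 263 [146  81  54] 164 264 [146  86  60] 164 265 [145  88  63] 164 266 [144  87  62] 164 267 [144  89  62] 164 268 [152  93  65] 1
[... 7702 characters left out ...]
8, 93, 29]), (189, [168, 99, 57]), (190, [169, 180, 181]), (191, [157, 159, 155]), (170, [145, 88, 62]), (171, [144, 89, 63]), (172, [143, 87, 61]), (173, [144, 88, 62]), (174, [145, 85, 58]), (175, [146, 91, 69]), (176, [163, 182, 191]), (177, [151, 162, 167]), (178, [182, 100, 31]), (179, [165, 93, 33]), (180, [166, 96, 37]), (181, [166, 97, 38]), (182, [167, 96, 39]), (183, [166, 96, 38]), (184, [167, 97, 40]), (185, [166, 96, 38]), (186, [167, 96, 38]), (187, [167, 96, 39]), (188, [167, 92, 31]), (189, [167, 97, 55]), (190, [163, 174, 177]), (191, [159, 162, 158])]
0.71 [253.2, 161.5, 46.6, 40.8]
0.56 [280.4, 164.2, 5.8, 11.3]
0.54 [354.7, 282.2, 5.7, 22.2]
0.41 [292.5, 170.8, 7.4, 13.7]
```

Call:
apply_moves(increments=[[-0.1, 0.02, 0.016, 0, 0, 0, 0.4], [-0.1, 0.02, 0.015, 0, 0, 0, 0], [-0.1, 0.0195, 0.015, 0, 0, 0, 0], [-0.1, 0, 0, -0.02, 0, 0, 0], [-0.1, 0, 0, 0, 0, 0, 0]])

```text
time_s: 12.07
ee_pos: [543.0, 167.9, 170.6]
ee_rot: [-179.7, 0.1, 96.1]
force: [-0.2, 0.1, -0.6]
gripper_width: 41.0
gripper_force: 0.0
```

Call:
apply_moves(increments=[[-0.1, 0, 0, 0, 0, 0, 0]])

```text
time_s: 12.15
ee_pos: [543.0, 167.4, 172.6]
ee_rot: [-179.8, 0.0, 96.1]
force: [0.3, 0.4, 0.3]
gripper_width: 41.0
gripper_force: 0.0
```

```bash
python3 - <<'E'
from h import *
f=cams.grab_frame("wrist"); np.save("w8.npy",f,allow_pickle=True); im=f["color"].astype(int)
s=status.state(); print(np.round(s["ee_pos"],1),s["ee_rot"],s["gripper_width"],s["time_s"])
for z in (96,124):
  c=np.array([543.3,167.7]);a=np.radians(6.1);x=np.array([np.cos(a),np.sin(a)]);y=np.array([-x[1],x[0]])
  print(z,proj(f,[np.r_[c+8*i*x+25*j*y,z] for i,j in((1,1),(1,-1),(-1,-1),(-1,1),(0,0))]).round(1).tolist())
for r in range(190,250,8): print(r,''.join('#' if v<45 else '+' if v<90 else '.' for v in im[r,270:370].max(1)))
E
```

```text
[543.4 167.4 173.6] [-1.79894898e+02  2.42796225e-02  9.60559589e+01] 41.0177487526817 12.2
96 [[326.5, 179.4], [325.9, 247.9], [303.6, 247.9], [302.9, 179.4], [314.7, 214.6]]
124 [[328.0, 188.8], [327.2, 265.0], [302.2, 265.0], [301.4, 188.8], [314.7, 228.1]]
190 ...................................+######################+.....................++..................
198 .................................++#########+.....+########+........................................
206 ..........................+#################+.....+###############+.................................
214 .........................+##################......#################+................................
222 +++.......................+###################++##################+..................+#####+++++++++
230 ###+...........................+#######...............+######+.......................#########++++++
238 ###+...............................######################+...........................+############++
246 ####..............................+######################+...........................###############
```

Call:
apply_moves(increments=[[-0.1, 0.0005, 0.0005, -0.02, 0, 0, 0], [-0.1, 0, 0, -0.02, 0, 0, 0], [-0.1, 0, 0, -0.016, 0, 0, 0], [-0.1, 0, 0, -0.01, 0, 0, 0], [-0.1, 0, 0, 0, 0, 0, 0]])

```text
time_s: 12.62
ee_pos: [543.3, 167.4, 106.7]
ee_rot: [-179.8, 0.0, 96.0]
force: [-0.1, -0.3, -0.6]
gripper_width: 41.0
gripper_force: 0.0
```

Call:
apply_moves(increments=[[-0.1, 0, 0, 0, 0, 0, 0]])

```text
time_s: 12.7
ee_pos: [544.7, 167.9, 108.6]
ee_rot: [180.0, -0.0, 96.0]
force: [-0.2, -0.5, 0.1]
gripper_width: 41.2
gripper_force: 0.0
```

Call:
apply_moves(increments=[[-1, 0, 0, 0, 0, 0, 0], [-1, 0, 0, 0, 0, 0, 0], [-1, 0, 0, 0, 0, 0, 0], [-1, 0, 0, 0, 0, 0, 0], [-1, 0, 0, 0, 0, 0, 0]], newtons=30)

```text
time_s: 13.12
ee_pos: [544.0, 167.9, 108.6]
ee_rot: [-179.9, -0.0, 96.0]
force: [-2.4, -0.4, 4.9]
gripper_width: 15.6
gripper_force: 30.0
```

```bash
python3 -c "
from h import *
s=status.state(); print({k:np.round(s[k],2) for k in ('time_s','ee_pos','ee_rot','force','torque','gripper_width','gripper_force','qpos')})"
```

```text
{'time_s': np.float64(13.12), 'ee_pos': array([544.03, 167.93, 108.64]), 'ee_rot': array([-1.7995e+02, -1.0000e-02,  9.6010e+01]), 'force': array([-2.42, -0.37,  4.87]), 'torque': array([-0.19,  0.56, -0.14]), 'gripper_width': np.float64(15.63), 'gripper_force': np.float64(29.98), 'qpos': array([1.5990e+01, 2.3570e+01, 1.0014e+02, 2.0000e-02, 5.6340e+01,
       9.9700e+00])}
```

Call:
apply_moves(increments=[[-1, 0, 0, 0, 0, 0, -3], [-1, 0, 0, 0, 0, 0, -3], [-1, 0, 0, 0, 0, 0, -3], [-1, 0, 0, 0, 0, 0, -3], [-1, 0, 0, 0, 0, 0, -3]])

```text
time_s: 13.53
ee_pos: [544.4, 168.0, 108.6]
ee_rot: [180.0, 0.0, 81.0]
force: [-1.0, -0.3, 3.6]
gripper_width: 15.5
gripper_force: 30.0
```

Call:
apply_moves(increments=[[-1, 0, 0, 0, 0, 0, -3], [-1, 0, 0, 0, 0, 0, -3], [-1, 0, 0, 0, 0, 0, -3], [-1, 0, 0, 0, 0, 0, 0]])

```text
time_s: 13.87
ee_pos: [544.7, 167.9, 108.7]
ee_rot: [180.0, -0.0, 72.0]
force: [-1.6, -1.0, 5.1]
gripper_width: 16.0
gripper_force: 30.0
```

```bash
cat > st.py <<'E'
from h import *
s=status.state(); print({k:np.round(s[k],2).tolist() for k in ('time_s','ee_pos','ee_rot','force','torque','gripper_width','gripper_force')})
f=cams.grab_frame("wrist"); im=f["color"].astype(int); np.save("wl.npy",f,allow_pickle=True)
o=np.uint8((im[...,0]>im[...,2]+60)&(im[...,0]>im[...,1]+30)); k,l,st,ce=cv2.connectedComponentsWithStats(o)
print([(st[i].tolist()) for i in range(1,k) if st[i,4]>60])
for b in finder.boxes_of("orange_cell","wrist")[:2]: print(b["score"],b["rect"])
E
python3 st.py
```

```text
{'time_s': 13.87, 'ee_pos': [544.72, 167.87, 108.66], 'ee_rot': [179.97, -0.0, 71.98], 'force': [-1.65, -0.99, 5.1], 'torque': [-0.38, 0.45, -0.33], 'gripper_width': 16.0, 'gripper_force': 29.98}
[[0, 0, 219, 82, 9513], [615, 41, 18, 20, 286], [297, 89, 19, 20, 291], [280, 126, 15, 15, 175], [192, 173, 33, 32, 788], [411, 198, 15, 15, 117], [192, 209, 46, 32, 877], [543, 208, 73, 60, 837], [266, 271, 3, 45, 96], [360, 273, 3, 42, 93]]
0.8 [191.6, 209.1, 45.0, 29.8]
```

Call:
apply_moves(increments=[[-1, 0, 0, 0, 0, 0, -3], [-1, 0, 0, 0, 0, 0, -3], [-1, 0, 0, 0, 0, 0, -3], [-1, 0, 0, 0, 0, 0, -3], [-1, 0, 0, 0, 0, 0, -3]])

```text
time_s: 14.38
ee_pos: [545.1, 167.7, 108.6]
ee_rot: [179.9, -0.0, 57.1]
force: [-0.9, -1.6, 4.8]
gripper_width: 15.8
gripper_force: 30.0
```

Call:
apply_moves(increments=[[-1, 0, 0, 0, 0, 0, -3], [-1, 0, 0, 0, 0, 0, -3], [-1, 0, 0, 0, 0, 0, -3], [-1, 0, 0, 0, 0, 0, 0]])

```text
time_s: 14.72
ee_pos: [545.2, 167.6, 108.6]
ee_rot: [179.9, -0.0, 48.1]
force: [-0.5, -2.3, 4.5]
gripper_width: 16.1
gripper_force: 30.0
```

```bash
python3 st.py
```

```text
{'time_s': 14.72, 'ee_pos': [545.25, 167.55, 108.64], 'ee_rot': [179.91, -0.03, 48.05], 'force': [-0.48, -2.35, 4.46], 'torque': [-0.54, 0.41, -0.36], 'gripper_width': 16.07, 'gripper_force': 29.98}
[[0, 0, 204, 210, 22795], [551, 84, 89, 134, 5000], [250, 104, 20, 18, 288], [280, 126, 14, 15, 171], [211, 210, 27, 31, 507], [160, 224, 32, 30, 739], [359, 273, 4, 42, 96], [266, 274, 3, 43, 95]]
0.81 [209.1, 208.0, 30.3, 31.3]
```

Call:
apply_moves(increments=[[-1, 0, 0, 0, 0, 0, -3], [-1, 0, 0, 0, 0, 0, -3], [-1, 0, 0, 0, 0, 0, -3], [-1, 0, 0, 0, 0, 0, -3], [-1, 0, 0, 0, 0, 0, -3]])

```text
time_s: 15.23
ee_pos: [545.5, 167.3, 108.6]
ee_rot: [179.9, -0.1, 33.1]
force: [0.7, -4.3, 4.9]
gripper_width: 15.7
gripper_force: 30.0
```

Call:
apply_moves(increments=[[-1, 0, 0, 0, 0, 0, -3], [-1, 0, 0, 0, 0, 0, -3], [-1, 0, 0, 0, 0, 0, -2.5], [-1, 0, 0, 0, 0, 0, 0], [-1, 0, 0, 0, 0, 0, 0]])

```text
time_s: 15.65
ee_pos: [545.6, 167.0, 108.6]
ee_rot: [179.9, -0.1, 24.6]
force: [1.6, -4.3, 5.5]
gripper_width: 16.3
gripper_force: 30.0
```

```bash
python3 st.py; python3 - <<'E'
from h import *
f=np.load("wl.npy",allow_pickle=True).item()
im=f["color"].astype(int)
a=np.radians(6.1); c=np.array([544,168])
t=np.linspace(0,2*np.pi,73)
for d in (66,69,72,75):
    th=np.pi+a-np.radians(d); p=c+60*np.array([np.cos(th),np.sin(th)])
    q=proj(f,np.c_[p[0]+9*np.cos(t),p[1]+9*np.sin(t),t*0+90]); print(d,q.min(0).round(1),q.max(0).round(1), "cup252 rim:",end=" ")
    for k in (72,-72*2,-72*1,144):
        p=c+60*np.array([np.cos(th+np.radians(k)),np.sin(th+np.radians(k))]); z=52 if k in(72,) else 90
        print(k,proj(f,[[*p,z]]).round(1).tolist(),end=" ")
    print()
for q in("checked_cell_1","loading_cup","probe"):
    for b in finder.boxes_of(q,"wrist")[:3]: print(q,round(b["score"],2),np.round(b["rect"],1))
t2=np.radians(6.1+108); print("redcap",proj(f,[[*(c+60*np.array([np.cos(t2),np.sin(t2)])),140]]))
E
```

```text
{'time_s': 15.65, 'ee_pos': [545.63, 167.03, 108.64], 'ee_rot': [179.89, -0.08, 24.58], 'force': [1.63, -4.3, 5.51], 'torque': [-0.83, 0.25, -0.6], 'gripper_width': 16.27, 'gripper_force': 30.0}
[[0, 0, 157, 268, 29144], [516, 0, 124, 93, 6036], [215, 134, 21, 19, 309], [196, 209, 42, 32, 884], [360, 272, 3, 43, 93], [266, 274, 3, 38, 82], [154, 301, 15, 9, 107]]
0.63 [194.2, 208.6, 47.1, 28.3]
66 [185.8 243.4] [218.5 273.8] cup252 rim: 72 [[293.1, 306.4]] -144 [[399.3, 176.4]] -72 [[263.2, 146.4]] 144 [[403.1, 298.7]] 
69 [184.8 237.9] [217.6 268.6] cup252 rim: 72 [[288.7, 305.4]] -144 [[402.9, 181.0]] -72 [[268.9, 144.0]] 144 [[399.9, 302.9]] 
72 [184.1 232.4] [217.1 263.4] cup252 rim: 72 [[284.3, 304.2]] -144 [[406.3, 185.8]] -72 [[274.8, 141.9]] 144 [[396.4, 306.9]] 
75 [183.7 226.9] [216.9 258.1] cup252 rim: 72 [[280.0, 302.8]] -144 [[409.3, 190.7]] -72 [[280.9, 140.1]] 144 [[392.7, 310.8]] 
checked_cell_1 0.61 [375.2 157.8  49.5  43.1]
loading_cup 0.89 [196.8 107.4 219.3 216. ]
probe 0.39 [155.6 302.1  11.3   7.9]
redcap [[162.85511438 295.84288912]]
```

Call:
apply_moves(increments=[[-1, 0, 0, 0, 0, 0, -0.4], [-1, 0, 0, 0, 0, 0, 0], [-1, 0, 0, 0, 0, 0, 0], [-1, 0, 0, 0, 0, 0, 0]])

```text
time_s: 16.23
ee_pos: [545.6, 167.0, 108.6]
ee_rot: [179.9, -0.1, 24.2]
force: [0.7, -5.7, 5.7]
gripper_width: 15.5
gripper_force: 30.0
```

```bash
python3 st.py; python3 - <<'E'
from h import *
f=np.load("wl.npy",allow_pickle=True).item(); im=f["color"].astype(int)
g=cams.grab_frame("side"); S=g["color"].astype(int)
t=np.radians(6.1+108); p=np.array([544,168])+60*np.array([np.cos(t),np.sin(t)])
print(proj(g,[[*p,z] for z in (52,90,140)]).round(1).tolist())
u,v=proj(g,[[*p,75]])[0].astype(int)
for r in range(v-14,v+12): print(r,[tuple(S[r,c]) .__repr__().replace('np.int64','') for c in (u-1,u,u+1)])
E
```

```text
{'time_s': 16.23, 'ee_pos': [545.63, 167.02, 108.64], 'ee_rot': [179.88, -0.08, 24.22], 'force': [0.67, -5.69, 5.73], 'torque': [-0.79, 0.33, -0.38], 'gripper_width': 15.54, 'gripper_force': 29.98}
[[0, 0, 157, 268, 29173], [515, 0, 125, 91, 5988], [215, 134, 21, 20, 306], [197, 210, 41, 31, 861], [360, 273, 3, 42, 93], [266, 275, 3, 38, 85], [153, 301, 16, 10, 121]]
0.91 [196.4, 207.6, 40.9, 29.6]
[[260.8, 178.6], [260.0, 167.6], [259.0, 152.6]]
157 ['((161), (168), (166))', '((166), (172), (171))', '((189), (196), (195))']
158 ['((166), (170), (168))', '((166), (170), (168))', '((155), (159), (158))']
159 ['((148), (152), (150))', '((151), (155), (153))', '((148), (152), (150))']
160 ['((157), (159), (158))', '((161), (165), (163))', '((147), (152), (151))']
161 ['((145), (148), (146))', '((148), (151), (149))', '((145), (149), (147))']
162 ['((150), (155), (154))', '((149), (155), (154))', '((143), (149), (147))']
163 ['((151), (159), (163))', '((150), (157), (161))', '((143), (150), (154))']
164 ['((148), (132), (88))', '((141), (130), (97))', '((151), (140), (102))']
165 ['((142
[... 651 characters left out ...]
((162), (92), (35))']
174 ['((163), (93), (34))', '((165), (96), (39))', '((161), (91), (35))']
175 ['((164), (94), (34))', '((164), (96), (38))', '((161), (93), (38))']
176 ['((164), (92), (31))', '((165), (95), (38))', '((161), (93), (37))']
177 ['((162), (91), (32))', '((164), (95), (37))', '((162), (94), (37))']
178 ['((160), (87), (27))', '((165), (93), (39))', '((163), (93), (35))']
179 ['((158), (82), (22))', '((165), (92), (32))', '((164), (92), (32))']
180 ['((156), (104), (61))', '((142), (88), (49))', '((137), (83), (45))']
181 ['((129), (136), (137))', '((131), (139), (142))', '((131), (139), (141))']
182 ['((155), (156), (152))', '((159), (161), (158))', '((160), (162), (159))']
```

The side view shows the brass tip meeting the cap directly over the orange cell, so the probe is riding on it. The grip is steady.

```bash
python3 -c "
from workcell import env
print(env.job_done())"
```

```text
the job is handed in; nothing more can be done
None
```

The job is handed in with no verdict shown: the orange cell is seated in the loading cup, the dial is turned about 72° to the third stop with the probe over its cap, and the gripper still holds the knob at 30 N.

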